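# Start and tighten a rotor screw at the bottom of a deep hub well

### The job

The T-headed rotor screw hangs in its grey stand. Lift it out, lower it into the deep well in the middle of the centrifuge rotor, turn it gently backwards (anticlockwise from above) by feel until its three lugs drop into the starts of the hidden thread, and then screw it clockwise until its flange sits down on the rotor hub. Never force it, let go of it when it is home, and leave the other things where they are.

Things in the scene. Friction and masses are not known exactly. Their poses are not given: they have to be found in the camera images.
- screw_head (a point): Middle of the T-bar head of the steel rotor screw (hollow, about 0.1 kg). The bar is 46 mm long (own x), 12 mm thick (own y, the width to grip) and 34 mm tall (own z, up along the screw's axis), on a 14 mm thick neck 12 mm tall. This point lies 33 mm above the flange's underside, 28 mm above its top.
- screw_flange (a point): Centre of the underside of the screw's flange (42 mm across, 5 mm thick); own z up along the screw. Below it a collar 28 mm across reaches down 36 mm (tapered end), then an 18 mm shank to the tip at 84 mm. Three round radial lugs, 5 mm thick, 120 degrees apart, 28 mm across over their ends, sit 78 mm below this point.
- well_mouth (a point): Centre of the well's mouth, level with the hub's top, z up. The vertical well is 30 mm across (collar and lugs have 1.2 mm play all round), over 100 mm deep, with a 3 mm chamfer at the mouth. Keep pressing and turning forces between screw and rotor moderate: more than 60 N damages the thread. Screw home = flange underside on the hub here.
- rotor: Aluminium centrifuge rotor on a foot, fixed, 128 mm across, 115 mm tall, origin under its middle; its hub is 56 mm across and stands 9 mm above the ring of tube pockets. The hidden nut deep in the well does not follow the rotor's yaw: its angle is unknown and differs every time. The nut sits in a stiff rubber bush: turned against its stops it yields about 0.3 rad per N m.
- thread_face (a point): Level top face of the nut on the well's axis, 67 mm below the mouth. Lugs rest on it with the flange 13 mm above the hub. It has three gaps 120 degrees apart for the lugs (about 10 degrees of play each way). The nut gives up to 8 mm down on a spring, 1.5 N per mm: a screw held fast and pressed a few mm feels the force vanish when it finds the gaps.
- thread_bottom (a point): On the well's axis near the nut's end. Lugs on the floor of the gaps: flange about 4 mm above the hub; a wall stops anticlockwise turning. Clockwise from there the thread descends 5.5 mm per rad after about 0.4 rad; flange on the hub after about 0.9 to 1.2 rad, firm stop at about 1.5. Turning clockwise with the lugs only part way down the gaps jams them.
- stand: Fixed grey block 62 x 62 x 95 mm, origin at the middle of its underside, with a 31 mm vertical hole in which the screw hangs by its flange, upright.
- beaker: Glass beaker 53 x 59 x 70 mm, bystander, origin under its middle.
- tape: Roll of tape 82 mm across, 19 mm tall, bystander, origin under its middle.
- weighing_boat: White weighing boat 50 x 64 x 12 mm, bystander, origin under its middle.
- dropper_bottle: Dropper bottle 33 mm across, 108 mm tall, bystander, origin under its middle.
- pen_marker: Marker pen 136 x 16 x 14 mm lying down, bystander, origin under its middle.
- dish: Petri dish 91 mm across, 16 mm tall, bystander, origin under its middle.

How it is judged:
On the way, in this order (a step that is already met when the one before it is completed fails the run):
1. the screw is in the well, its flange less than 50 mm above the hub (horizontal distance between screw_flange and well_mouth below 0.004 m and z of screw_flange in the frame of well_mouth below 0.05 m).
2. the lugs have dropped to the floor of the starting gaps: flange less than 5 mm above the hub (horizontal distance between screw_flange and well_mouth below 0.004 m and z of screw_flange in the frame of well_mouth below 0.005 m), for 0.1 s.
At the end, for the whole second after the job is handed in: the screw is screwed home: released and at rest, upright within 0.04 rad, centred in the well within 3 mm, the underside of its flange within 1.5 mm of the top of the hub (only possible with the lugs under the thread) (z of screw_flange in the frame of well_mouth below 0.0015 m and horizontal distance between screw_flange and well_mouth below 0.003 m and angle between screw_flange's own z axis and vertical below 0.04 rad and linear speed of screw below 0.01 m/s); the robot touches nothing.
It fails at once if the screw is forced: more than 60 N between screw and rotor (contact force between screw and rotor above 60 N).
It fails at once if a bystander is moved by more than 30 mm (distance of any of beaker, tape, weighing_boat, dropper_bottle, pen_marker, dish from where it was at the start of the episode above 0.03 m).
It also fails if it takes over 72 s, if anything falls off the work surface, if the arm or the gripper's body presses on something with over 40 N, if the wrist force passes 120 N, or if a joint passes its speed limit or range.

### The arm

A 7-joint arm with a two-finger parallel gripper is mounted at the origin on a cart in front of the work surface, level with it; the furniture and walls round the work are solid. World frame = base frame: x ahead of the robot, y to its left, z up, the work surface at z = 0. Lengths are in m, angles in rad, forces in N, time in s.
With the tool pointing down it reaches from about 0.425 to 0.925 m from the base axis. Payload 6.8 kg.
Tool frame: the origin (TCP) lies midway between the tips of the shut fingers; the grasp point (between the pads) lies 19 mm behind it; z points along the fingers, y is the direction in which the jaws open and shut (so a half turn about z gives the same grasp; the last joint's range is limited). The gripper opens to 85 mm and grips with 20 to 120 N. Pads are 22 mm wide; open, the fingers measure 114 mm over their backs; the gripper's body (76 mm by 85 mm) begins 54 mm behind the grasp point. The pads swing forward as they close: fully open they stand 13 mm farther back than shut.
Start: joints at [1.164, 0.477, 0.022, 1.555, -0.011, 1.109, -0.083], TCP at [0.199, -0.645, 0.231] pointing down, gripper open.
Joint ranges: [-2.96, 2.96], [-0.34, 2.1], [-1.41, 1.46], [0.24, 2.44], [-1.37, 4.51], [0.17, 1.92], [-2.96, 2.96]. Speed limits (rad/s): [2.39, 2.39, 3.14, 3.14, 3.14, 3.14, 3.14].

### API

Orientations are given as a unit quaternion [w, x, y, z].
In Python, from station import bot, vision gives the robot as it stands.
- The arm moves only by the tool move_arm, never from a script. Its argument "increments" is text: rows parted by semicolons, each of 7 numbers parted by spaces: the opening, from 0 (shut) to 1 (fully open), then the shift along the world's x, y, z in mm, then the turn, a rotation vector about the world's x, y, z in rad. In form: grip x y z rx ry rz; .... A call has exactly 8 rows; each row shifts and turns the commanded pose from where the row before left it; what a row does not reach is not made up. A row lasts 1/8 s, in which the tool goes at most 62.5 mm and 10.7 degrees, less where a joint would pass 70% of its speed; a pose out of reach is approached as far as the arm can. A call with a gripper value outside its range is refused whole. The fingers move at their own pace and stop on an object; "newtons" is the grip in N (left out, the last holds). Time passes only in rows, so rows that do not move let the fingers close, or fill a call up. It gives the time, the measured TCP pose, the force and the opening at its end, in the units of the state.
- bot.get_obs(): the state, without advancing time (a new reading comes with each control period).
- vision.read_camera(name): name is "scene" or "top" or "wrist"; returns (picture, depth): 384x512x3 uint8, red, green, blue; 384x512 float32, m along the optical axis (not along the pixel's ray), 0 where there is no reading.
- vision.calibration(name): a dict with "fx", "fy", "cx", "cy" (pixels), "k1" (the pictures are not rectified: a ray, as slopes to the right and down, at radius r is drawn at 1 + k1 r^2 times it, then the intrinsics apply), "R" (3x3) and "t" (3): a world point X has camera coordinates R X + t; the wrist camera has in their place "hand_eye" (4x4, takes a point from camera to tool coordinates, whose origin is the TCP and whose axes are the flange's). Camera axes: x right, y down, z forward; pixel columns grow to the right and rows downward; lengths in m; the calibration is good to about 2 mm. A picture is of the moment at which its call begins: read the wrist's pose just before it. calibration takes no time and is no camera call.
- bot.hand_in(): hands the job in, once; it reports no verdict.
The state is a dict: "t": time; "q": joint angles; "joint_vel": joint speeds; "joint_torque": joint torques, N m; "eef_pos": TCP position; "tool_rot": TCP orientation; "contact_force": force on the tool from outside, world axes, zero at the start; "torque": the same for the moment, N m; "gripper_width": opening from 0.0 (shut) to 1.0 (fully open).
Only numpy, scipy, OpenCV 4.12 (cv2) and the standard library are available. Lean on these libraries where they do the work, as an engineer would, in place of code of your own. Each camera call takes 0.05 s, during which the arm holds its last target.

## Working session

There is one attempt and no reset: what is moved stays moved. The work goes in short steps, Python scripts to look and compute and a tool call to move; the robot and the scene stay as the last step left them, time stands still between calls to the robot, and variables do not carry over. Pictures are saved under pics/ and viewed, and the job is handed in when it is done.

Besides the shell and the picture viewer there is one more tool, called after "Call:" by a JSON object that holds its "op" and its "data". move_arm: Moves the arm, as the interface text tells. Its arguments: {"type":"object","properties":{"increments":{"type":"string"},"newtons":{"type":"number"}},"required":["increments"]}

```bash
ls; mkdir -p pics
python3 - <<'E'
from station import bot, vision
import cv2, numpy as np
print(bot.get_obs())
for n in ["scene","top"]:
    im,d=vision.read_camera(n)
    cv2.imwrite(f"pics/{n}0.png",im[:,:,::-1]); np.savez(f"pics/{n}0.npz",im=im,d=d)
    print(n,vision.calibration(n))
print(vision.calibration("wrist"))
E
```

```text
pics
{'t': 0.0, 'q': array([ 1.16389244,  0.47781719,  0.02235641,  1.55647439, -0.01148529,
        1.10928796, -0.0831083 ]), 'joint_vel': array([ 0.00043961,  0.00013022,  0.00052713, -0.00043527,  0.00025017,
        0.00079927,  0.00025871]), 'joint_torque': array([-7.92009837e-05, -5.96452832e+01,  1.60824817e+00, -2.81201470e+01,
        1.25735908e-02,  9.50448884e-03, -3.47862760e-05]), 'eef_pos': array([ 0.19849835, -0.64452452,  0.2303049 ]), 'tool_rot': array([-9.03569651e-04,  9.88859489e-01,  1.48849078e-01, -2.16832301e-04]), 'contact_force': array([-0.07699798, -0.05482156,  0.39221669]), 'torque': array([-0.02158564, -0.01840348, -0.01827318]), 'gripper_width': 1.0005915067606628}
scene {'fx': 395.1059473171797, 'fy': 395.1059473171797, 'cx': 249.6639013749413, 'cy': 193.31351193029914, 'k1': 0.016867411735939287, 'R': array([[ 0.90495329, -0.42510711,  0.01853358],
       [-0.3143334 , -0.69722992, -0.64425535],
       [ 0.2867997 ,  0.57719527, -0.76458587]]), 't': array([-0.54577428,  0.12277554,  1.02109909])}
top {'fx': 446.96198530088594, 'fy': 446.96198530088594, 'cx': 257.56339698694717, 'cy': 193.2274820997107, 'k1': -0.13565680129204402, 'R': array([[-0.00349809, -0.9997104 ,  0.02380917],
       [-0.98191664, -0.00107281, -0.18931075],
       [ 0.18928147, -0.02404084, -0.98162853]]), 't': array([-0.16036745,  0.51210518,  1.06825256])}
{'fx': 338.51170378257393, 'fy': 338.51170378257393, 'cx': 254.98143153424482, 'cy': 192.56015951326324, 'k1': 0.018460188180657082, 'hand_eye': array([[ 6.65145107e-04, -9.47720048e-01, -3.19102285e-01,
         8.17880063e-02],
       [ 9.99999774e-01,  6.63152745e-04,  1.14890448e-04,
         9.60068236e-04],
       [ 1.02729576e-04, -3.19102289e-01,  9.47720274e-01,
        -1.42441789e-01],
       [ 0.00000000e+00,  0.00000000e+00,  0.00000000e+00,
         1.00000000e+00]])}
```

View pics/scene0.png

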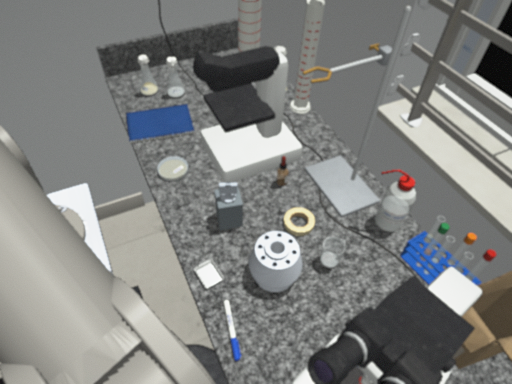

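View pics/top0.png

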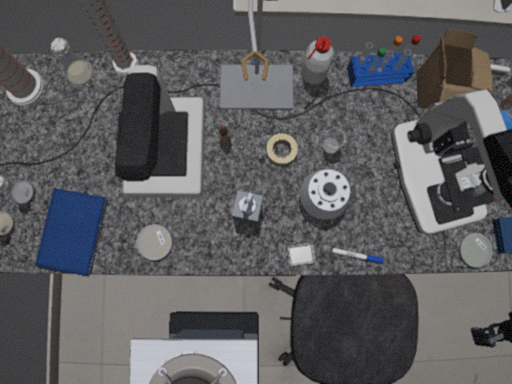

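```bash
cat > h.py <<'E'
from station import bot, vision
import numpy as np, cv2
from scipy.spatial.transform import Rotation as Ro
def rays(c,uv):
    uv=np.atleast_2d(np.array(uv,float)); K=np.array([[c['fx'],0,c['cx']],[0,c['fy'],c['cy']],[0,0,1]])
    p=cv2.undistortPoints(uv[:,None,:],K,np.array([c['k1'],0,0,0,0]))[:,0]
    return np.c_[p,np.ones(len(p))]
def pose_cam(name,obs=None):
    c=vision.calibration(name)
    if 'R' in c: R=c['R'].T; return c,R,-R@c['t']
    q=obs['tool_rot']; Rt=Ro.from_quat([q[1],q[2],q[3],q[0]]).as_matrix()
    H=c['hand_eye']; return c,Rt@H[:3,:3],Rt@H[:3,3]+obs['eef_pos']
def onplane(name,uv,z,obs=None):
    c,R,o=pose_cam(name,obs); d=rays(c,uv)@R.T
    return o+d*((z-o[2])/d[:,2])[:,None]
def cloud(name,d,obs=None):
    c,R,o=pose_cam(name,obs); h,w=d.shape
    uv=np.stack(np.meshgrid(np.arange(w),np.arange(h)),-1).reshape(-1,2)
    P=(rays(c,uv)*d.reshape(-1,1))@R.T+o
    P[d.reshape(-1)<=0]=np.nan
    return P.reshape(h,w,3)
def proj(name,X,obs=None):
    c,R,o=pose_cam(name,obs); p=(np.atleast_2d(X)-o)@R
    s=p[:,:2]/p[:,2:]; s=s*(1+c['k1']*(s**2).sum(1))[:,None]
    return s*[c['fx'],c['fy']]+[c['cx'],c['cy']]
E
python3 - <<'E'
from h import *
print("stand top",onplane("top",[247,207],.095),"rotor",onplane("top",[329,189],.115))
z=np.load("pics/top0.npz"); im,d=z['im'],z['d']
P=cloud("top",d)
for (u,v) in [(329,189),(247,207),(345,190),(260,215),(300,255),(220,260)]: print(u,v,P[v,u])
cv2.imwrite("pics/topc.png",cv2.resize(im[150:250,205:395,::-1],None,fx=4,fy=4,interpolation=cv2.INTER_CUBIC))
z=np.load("pics/scene0.npz"); im=z['im']
cv2.imwrite("pics/scenec.png",cv2.resize(im[160:310,190:350,::-1],None,fx=4,fy=4,interpolation=cv2.INTER_CUBIC))
E
```

```text
stand top [[ 0.46987175 -0.13456177  0.095     ]] rotor [[ 0.5099691  -0.32949095  0.115     ]]
329 189 [ 0.5219025  -0.34060079  0.05618797]
247 207 [ 0.46206816 -0.13454009  0.14346051]
345 190 [ 0.51040776 -0.3711854   0.10103073]
260 215 [ 0.46454159 -0.16844891 -0.00276461]
300 255 [ 0.36057372 -0.27117649 -0.00448822]
220 260 [ 0.34817832 -0.06568531 -0.00144113]
```

View pics/topc.png

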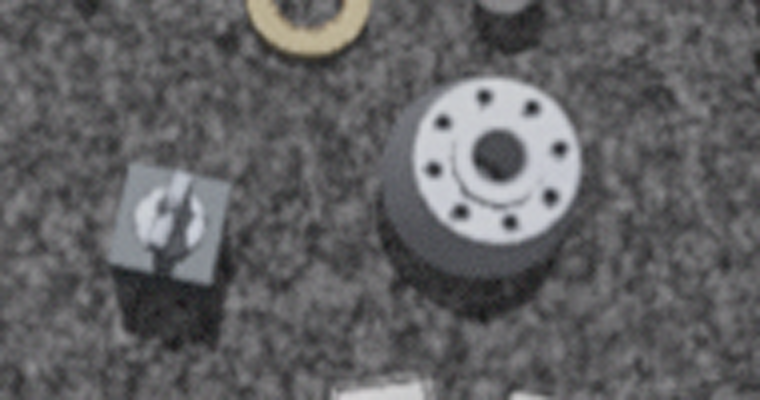

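View pics/scenec.png

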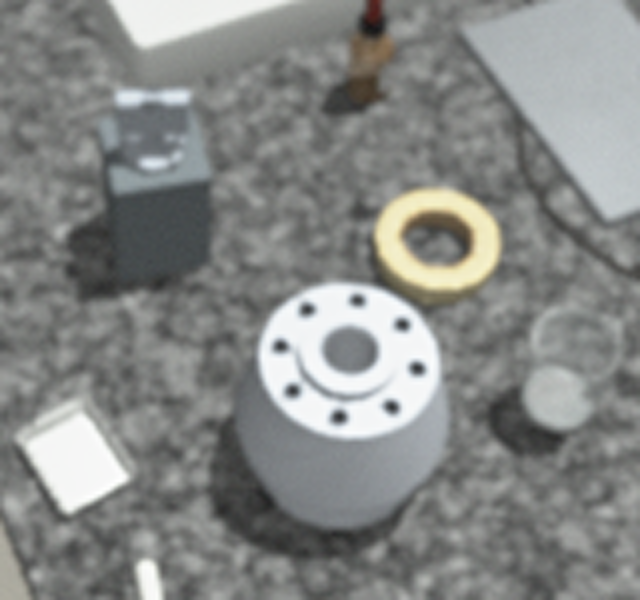

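Call:
{"op": "move_arm", "data": {"increments": "1 39 39 4 0 0 -0.07;1 39 39 4 0 0 -0.07;1 39 39 4 0 0 -0.07;1 39 39 4 0 0 -0.07;1 39 39 4 0 0 -0.07;1 39 39 4 0 0 -0.07;1 39 39 4 0 0 -0.07;1 39 39 4 0 0 -0.07"}}

```text
t: 1.1
eef_pos: [0.5115, -0.3316, 0.2631]
tool_rot: [-0.0, 0.991, -0.131, -0.0]
contact_force: [0.5, -0.7, -1.1]
gripper_width: 0.997
```

Run:
```python
from h import *
o=bot.get_obs(); print(o['t'],o['q'],o['eef_pos'],o['tool_rot'],o['contact_force'])
im,d=vision.read_camera("wrist"); o2=bot.get_obs(); print(o2['eef_pos'])
cv2.imwrite("pics/w1.png",im[:,:,::-1]); np.savez("pics/w1.npz",im=im,d=d,**{k:o[k] for k in('eef_pos','tool_rot')})
```

```text
1.1 [ 0.49304722  0.34319265 -0.02612046  1.68086016  0.00992146  1.1182323
 -1.37032438] [ 0.51152828 -0.33163271  0.26312779] [-3.00191199e-05  9.91324678e-01 -1.31435532e-01 -2.88782252e-04] [ 0.53840185 -0.73303078 -1.05222192]
[ 0.51845687 -0.32332587  0.2636041 ]
```

View pics/w1.png

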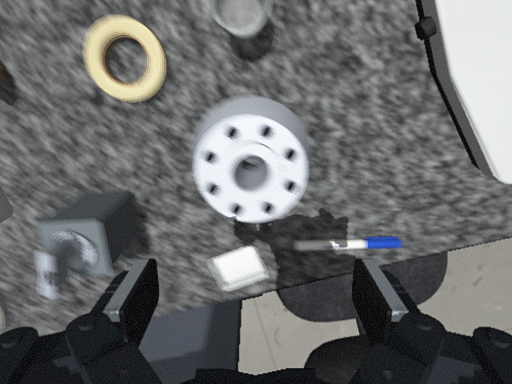

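```bash
cat > snap.py <<'E'
from h import *
import sys
n=sys.argv[1]; o=bot.get_obs(); im,d=vision.read_camera("wrist")
print(o['t'],o['q'].round(3),o['eef_pos'].round(4),o['tool_rot'].round(4),o['contact_force'].round(2),o['joint_vel'].round(3))
cv2.imwrite(f"pics/{n}.png",im[:,:,::-1]); np.savez(f"pics/{n}.npz",im=im,d=d,eef_pos=o['eef_pos'],tool_rot=o['tool_rot'])
E
python3 snap.py w2
```

```text
1.15 [ 0.486  0.345 -0.035  1.678  0.007  1.118 -1.377] [ 0.5185 -0.3233  0.2636] [-0.0024  0.9918 -0.1275  0.0017] [5.46 5.49 0.25] [ 0.031 -0.009 -0.034  0.022 -0.024 -0.015  0.236]
```

View pics/w2.png

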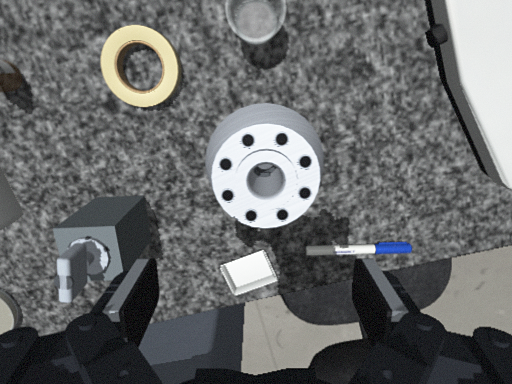

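```bash
python3 snap.py w3
cat > hub.py <<'E'
from h import *
import sys
z=np.load(f"pics/{sys.argv[1]}.npz"); o=z; im,d=z['im'],z['d']
P=cloud("wrist",d,z)
m=(abs(P[...,2]-.115)<.004)&(abs(P[...,0]-.51)<.06)&(abs(P[...,1]+.33)<.06)
print("hub z",np.nanmedian(P[...,2][m]),m.sum())
m2=(P[...,2]>.1)&(abs(P[...,0]-.51)<.08)&(abs(P[...,1]+.33)<.08)
# dark well mouth: region low within white
hub=m.astype(np.uint8)
cs,_=cv2.findContours(hub,cv2.RETR_CCOMP,cv2.CHAIN_APPROX_NONE)
for c in cs:
    if len(c)<40: continue
    X=onplane("wrist",c[:,0].astype(float),.115,z)[:,:2]
    A=np.c_[2*X,np.ones(len(X))]; s=np.linalg.lstsq(A,(X**2).sum(1),rcond=None)[0]
    r=np.sqrt(s[2]+s[0]**2+s[1]**2); print("circle",s[:2],r,len(X),np.abs(np.hypot(*(X-s[:2]).T)-r).mean())
u,v=proj("wrist",[.51,-.33,.115],z)[0].astype(int)
cv2.imwrite("pics/hubc.png",cv2.resize(im[v-60:v+60,u-80:u+80,::-1],None,fx=5,fy=5,interpolation=cv2.INTER_CUBIC)); print(u,v)
E
python3 hub.py w3
```

```text
1.2 [ 0.489  0.344 -0.033  1.679  0.008  1.118 -1.368] [ 0.5162 -0.3258  0.2633] [-0.0019  0.9921 -0.1254  0.0011] [-0.38 -0.31 -0.3 ] [ 0.062 -0.008  0.078  0.027  0.035  0.002  0.104]
hub z 0.11463371229604863 2095
circle [ 0.51218393 -0.33169797] 0.027651404180370195 172 0.00024271433305488025
circle [ 0.51299172 -0.33180521] 0.015588759584208491 103 0.0003593278769258251
260 181
```

View pics/hubc.png

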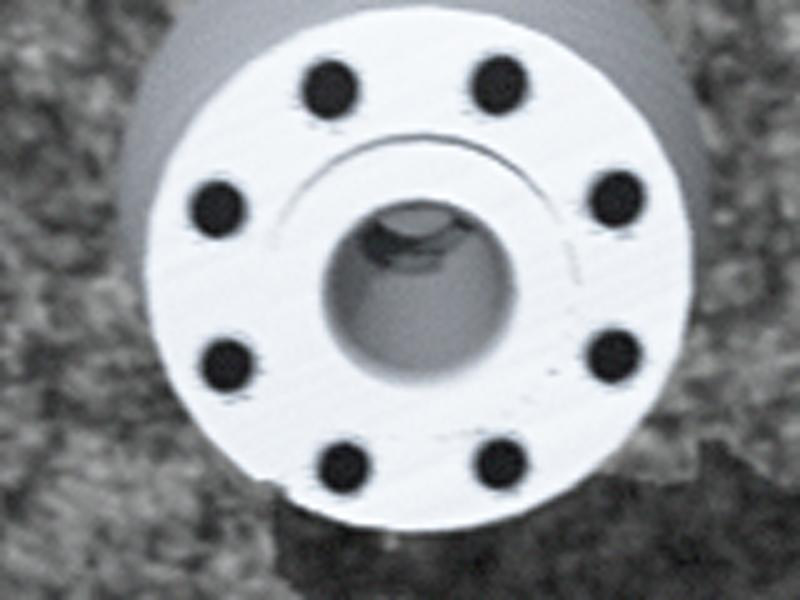

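Call:
{"op": "move_arm", "data": {"increments": "1 -7 33 1 0 0 0;1 -7 33 1 0 0 0;1 -7 33 1 0 0 0;1 -7 33 1 0 0 0;1 -7 33 1 0 0 0;1 -6 32 1 0 0 0;1 0 0 0 0 0 0;1 0 0 0 0 0 0"}}

```text
t: 2.25
eef_pos: [0.4692, -0.1377, 0.2692]
tool_rot: [0.0, 0.991, -0.131, -0.0]
contact_force: [0.1, -0.1, -0.7]
gripper_width: 1.001
```

```bash
python3 snap.py w4
python3 - <<'E'
from h import *
z=np.load("pics/w4.npz"); im,d=z['im'],z['d']; P=cloud("wrist",d,z)
m=(P[...,2]>.137)&(P[...,2]<.155)&(abs(P[...,0]-.47)<.05)&(abs(P[...,1]+.135)<.05)
cv2.imwrite("pics/m4.png",m.astype(np.uint8)*255)
n,l,s,c=cv2.connectedComponentsWithStats(m.astype(np.uint8)); k=1+np.argmax(s[1:,4]); m=l==k
print(s[k],np.nanmedian(P[...,2][m]))
cs,_=cv2.findContours(m.astype(np.uint8),cv2.RETR_EXTERNAL,cv2.CHAIN_APPROX_NONE)
c=max(cs,key=len)[:,0].astype(float); zt=np.nanmedian(P[...,2][m])
for zz in (zt,.145):
    X=onplane("wrist",c,zz,z)[:,:2]; r=cv2.minAreaRect((X*1000).astype(np.float32)); print(zz,r)
# flange circle
m=(abs(P[...,2]-.100)<.004)&(abs(P[...,0]-.47)<.025)&(abs(P[...,1]+.135)<.025); print(m.sum())
u,v=proj("wrist",[.47,-.135,.12],z)[0].astype(int)
cv2.imwrite("pics/sc.png",cv2.resize(im[max(v-70,0):v+70,u-90:u+90,::-1],None,fx=4,fy=4,interpolation=cv2.INTER_CUBIC)); print(u,v)
E
```

```text
2.25 [ 0.282  0.138 -0.138  1.935  0.022  1.07  -1.699] [ 0.4692 -0.1377  0.2692] [ 4.000e-04  9.914e-01 -1.311e-01 -1.000e-04] [ 0.15 -0.09 -0.7 ] [ 0.007  0.009  0.007 -0.008 -0.001  0.    -0.003]
[239 148  21  55 831] 0.1445779762445923
0.1445779762445923 ((476.93719482421875, -135.83334350585938), (16.394813537597656, 45.8542594909668), 75.18909454345703)
0.145 ((477.05035400390625, -135.87156677246094), (16.36890411376953, 45.78178024291992), 75.1888656616211)
859
250 175
```

View pics/w4.png

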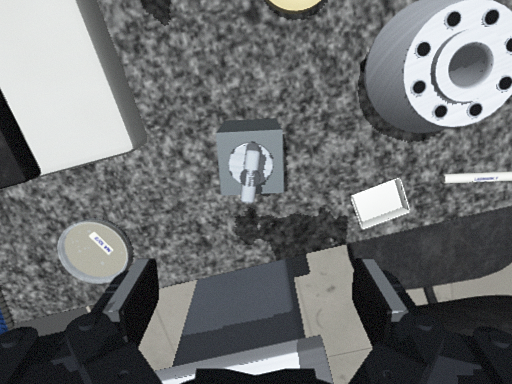

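View pics/sc.png

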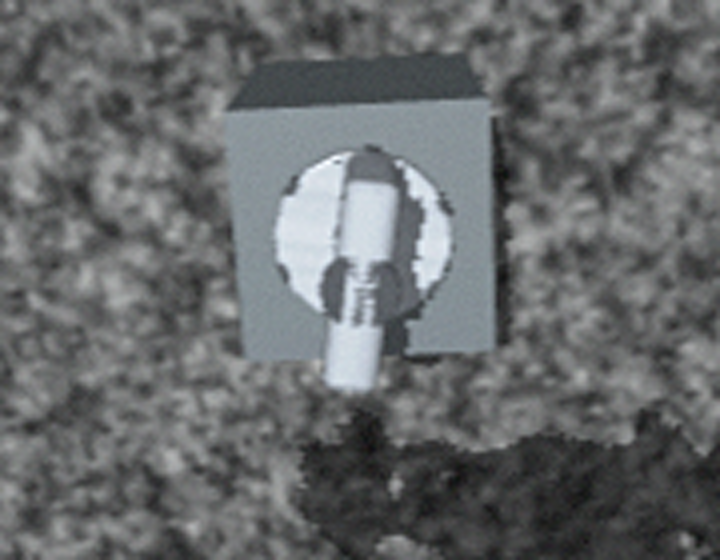

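Run:
```python
from h import *
z=np.load("pics/w4.npz"); im,d=z['im'],z['d']; P=cloud("wrist",d,z)
c=np.array([[345,183],[395,183],[376,388],[326,385]])/4+[160,105]-0.375
X=onplane("wrist",c,.145,z); print(X, X.mean(0)); a=X[0]+X[1]-X[2]-X[3]; print("ang",np.arctan2(a[1],a[0]))
m=(P[...,2]>.141)&(P[...,2]<.149)&(abs(P[...,0]-.47)<.05)&(abs(P[...,1]+.135)<.05)
Q=P[m][:,:2]; print(len(Q),Q.mean(0)); w,V=np.linalg.eigh(np.cov(Q.T)); print(V[:,1],np.arctan2(*V[::-1,1]),np.sqrt(w*12))
print(np.nanpercentile(Q@V[:,1],[1,99]),np.nanpercentile(Q@V[:,0],[1,99]))
m=(abs(P[...,2]-.0955)<.003)&(abs(P[...,0]-.47)<.05)&(abs(P[...,1]+.135)<.05)
cs,_=cv2.findContours(m.astype(np.uint8),cv2.RETR_EXTERNAL,cv2.CHAIN_APPROX_NONE); k=max(cs,key=cv2.contourArea)[:,0].astype(float)
print("stand",cv2.minAreaRect((onplane("wrist",k,.095,z)[:,:2]*1000).astype(np.float32)))
# flange white circle from colour: at z=.100
g=cv2.cvtColor(im,cv2.COLOR_RGB2GRAY); u,v=np.meshgrid(np.arange(512),np.arange(384))
W=onplane("wrist",np.c_[u.ravel(),v.ravel()],.1,z)[:,:2].reshape(384,512,2)
m=(g>175)&(abs(P[...,2]-.100)<.004)&(np.hypot(W[...,0]-.47,W[...,1]+.135)<.03); print(m.sum())
h=cv2.convexHull(np.argwhere(m)[:,::-1].astype(np.int32))[:,0].astype(float); H=onplane("wrist",h,.1,z)[:,:2]
print(cv2.minEnclosingCircle((H*1000).astype(np.float32)))
cv2.imwrite("pics/m5.png",m.astype(np.uint8)*255)
```

```text
[[ 0.4979215  -0.13902896  0.145     ]
 [ 0.49533609 -0.14865628  0.145     ]
 [ 0.45429901 -0.133658    0.145     ]
 [ 0.45766363 -0.12371527  0.145     ]] [ 0.47630506 -0.13626463  0.145     ]
ang -0.3568968586971383
813 [ 0.47668282 -0.1359763 ]
[-0.92639686  0.37654862] 2.7555247890589274 [0.01293146 0.04335677]
[-0.51416147 -0.47012999] [-0.06073267 -0.04631406]
stand ((475.6697998046875, -135.76327514648438), (62.47511291503906, 62.35598373413086), 77.70648193359375)
574
((475.6920166015625, -135.63345336914062), 20.564504623413086)
```

Call:
{"op": "move_arm", "data": {"increments": "0.5 1 0 -15 0 0 -0.02;0.5 1 0 -15 0 0 -0.02;0.5 1 1 -15 0 0 -0.02;0.5 1 0 -15 0 0 -0.02;0.5 1 1 -15 0 0 -0.02;0.5 1 0 -15 0 0 -0.01;0.5 1 0 -15 0 0 0;0.5 0 0 0 0 0 0", "newtons": 50}}

```text
t: 3.3
eef_pos: [0.4759, -0.1339, 0.163]
tool_rot: [-0.0, 0.983, -0.184, -0.001]
contact_force: [-0.9, -0.0, 0.5]
gripper_width: 0.498
```

```bash
python3 snap.py w5
python3 - <<'E'
from h import *
z=np.load("pics/w5.npz"); im,d=z['im'],z['d']; P=cloud("wrist",d,z)
m=(P[...,2]>.141)&(P[...,2]<.149)&(abs(P[...,0]-.475)<.03)&(abs(P[...,1]+.135)<.03)
n,l,s,c=cv2.connectedComponentsWithStats(m.astype(np.uint8)); k=1+np.argmax(s[1:,4]); m=l==k
Q=P[m][:,:2]; print(len(Q),Q.mean(0)); w,V=np.linalg.eigh(np.cov(Q.T)); print(np.arctan(V[1,1]/V[0,1]),np.sqrt(w*12))
q=z['tool_rot'];print("tool",2*np.arctan2(q[2],q[1]))
E
```

```text
3.3 [ 0.258  0.272 -0.129  2.039  0.046  0.836 -1.839] [ 0.4759 -0.1339  0.163 ] [-0.      0.9828 -0.1844 -0.0012] [-0.91 -0.04  0.47] [ 0.001 -0.022 -0.001 -0.022 -0.002  0.018  0.002]
1839 [ 0.47741761 -0.13649752]
-0.3810394273509197 [0.01281424 0.04334165]
tool -0.37095967581226663
```

View pics/w5.png

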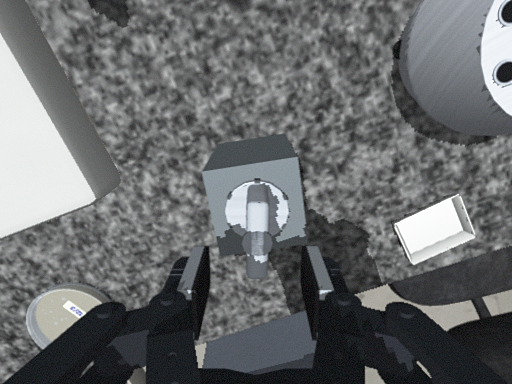

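Call:
{"op": "move_arm", "data": {"increments": "0.5 1 -2 -10 0 0 -0.01;0.5 0 0 -12 0 0 0;0.5 0 0 -12 0 0 0;0.5 0 0 -10 0 0 0;0.5 0 0 -7 0 0 0;0.5 0 0 0 0 0 0;0 0 0 0 0 0 0;0 0 0 0 0 0 0", "newtons": 50}}

```text
t: 4.35
eef_pos: [0.4782, -0.1361, 0.1138]
tool_rot: [-0.0, 0.982, -0.189, 0.001]
contact_force: [0.6, -0.2, -0.8]
gripper_width: 0.13
```

Call:
{"op": "move_arm", "data": {"increments": "0 0 0 0 0 0 0;0 0 0 0 0 0 0;0 0 0 0 0 0 0;0 0 0 0 0 0 0;0 0 0 2 0 0 0;0 0 0 2 0 0 0;0 0 0 2 0 0 0;0 0 0 0 0 0 0", "newtons": 50}}

```text
t: 5.35
eef_pos: [0.4777, -0.1361, 0.1194]
tool_rot: [0.0, 0.982, -0.189, 0.0]
contact_force: [0.0, -0.6, -1.2]
gripper_width: 0.133
```

```bash
python3 snap.py w6
```

```text
5.35 [ 0.255  0.339 -0.122  2.071  0.061  0.735 -1.858] [ 0.4777 -0.1361  0.1194] [ 0.      0.9819 -0.1895  0.    ] [ 0.05 -0.63 -1.18] [-0.001  0.002  0.001  0.002  0.    -0.001 -0.002]
```

View pics/w6.png

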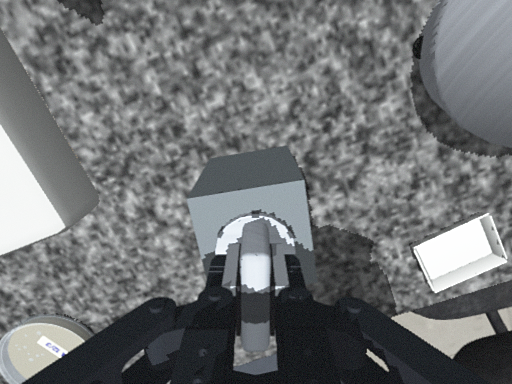

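Call:
{"op": "move_arm", "data": {"increments": "0 0 0 15 0 0 0;0 0 0 17 0 0 0;0 0 0 17 0 0 0;0 0 0 17 0 0 0;0 0 0 17 0 0 0;0 0 0 17 0 0 0;0 0 0 17 0 0 0;0 0 0 12 0 0 0"}}

```text
t: 6.4
eef_pos: [0.4779, -0.1362, 0.2499]
tool_rot: [0.0, 0.982, -0.189, 0.001]
contact_force: [0.8, 0.3, -1.6]
gripper_width: 0.132
```

Call:
{"op": "move_arm", "data": {"increments": "0 4 -20 0 0 0 0;0 6 -30 0 0 0 0;0 6 -30 0 0 0 0;0 6 -30 0 0 0 0;0 6 -30 0 0 0 0;0 5 -30 0 0 0 0;0 2 -26 0 0 0 0;0 0 0 0 0 0 0"}}

```text
t: 7.4
eef_pos: [0.5119, -0.3345, 0.2484]
tool_rot: [0.0, 0.982, -0.191, -0.0]
contact_force: [-0.2, 0.2, -1.0]
gripper_width: 0.134
```

```bash
sleep 0.1; python3 snap.py w7
python3 - <<'E'
from h import *
im,d=vision.read_camera("top"); im2,d2=vision.read_camera("scene"); o=bot.get_obs(); print(o['eef_pos'],o['contact_force'],o['torque'])
np.savez("pics/t7.npz",im=im,d=d); np.savez("pics/s7.npz",im=im2,d=d2)
a=cv2.resize(im[140:240,280:380,::-1],None,fx=4,fy=4,interpolation=cv2.INTER_CUBIC)
b=cv2.resize(im2[160:310,200:350,::-1],(400,400),interpolation=cv2.INTER_CUBIC)
cv2.imwrite("pics/ts7.png",np.hstack([a,b]))
E
```

```text
7.4 [ 0.486  0.358 -0.012  1.695  0.006  1.089 -1.484] [ 0.5119 -0.3345  0.2484] [ 5.000e-04  9.815e-01 -1.912e-01 -2.000e-04] [-0.23  0.17 -1.04] [-0.021 -0.018 -0.039  0.029 -0.014  0.    -0.019]
[ 0.51279657 -0.331038    0.2483423 ] [ 0.57000539  0.08489161 -0.5059647 ] [ 0.06999133 -0.02398342  0.00634946]
```

View pics/w7.png

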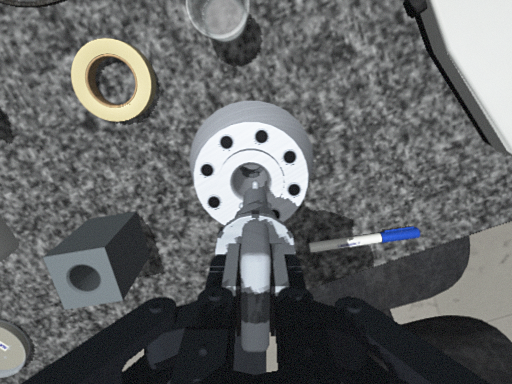

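View pics/ts7.png

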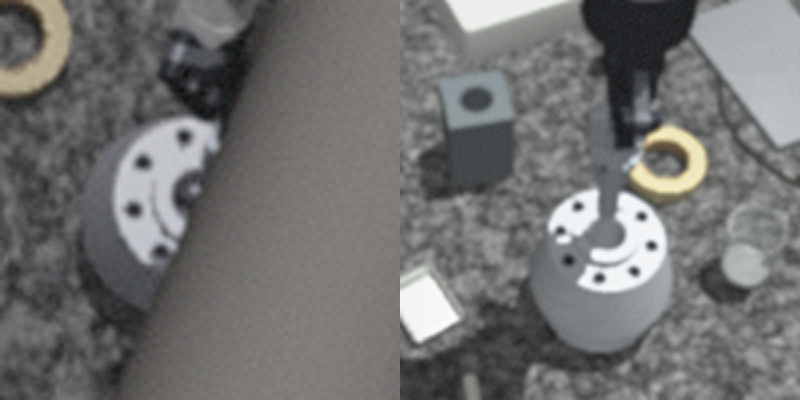

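```bash
python3 snap.py w8
cat > ov.py <<'E'
from h import *
import sys
z=np.load(f"pics/{sys.argv[1]}.npz"); im=z['im'].copy(); e=z['eef_pos']; q=z['tool_rot']; th=2*np.arctan2(q[2],q[1])
dx,dy=float(sys.argv[2])/1000,float(sys.argv[3])/1000  # in tool x,y
tx=np.array([np.cos(th),np.sin(th)]); ty=np.array([np.sin(th),-np.cos(th)])
c=e[:2]+tx*dx+ty*dy; fz=e[2]-.0188
x0,y0,w,h=190,120,130,150; k=4
big=cv2.resize(im[y0:y0+h,x0:x0+w,::-1],None,fx=k,fy=k,interpolation=cv2.INTER_CUBIC)
a=np.linspace(0,2*np.pi,73)
def circ(cx,r,zz,col):
    p=proj("wrist",np.c_[cx[0]+r*np.cos(a),cx[1]+r*np.sin(a),a*0+zz],z); p=(p-[x0,y0])*k+k/2-.5
    cv2.polylines(big,[p.astype(np.int32)],True,col,1)
circ(c,.021,fz+.005,(0,255,0)); circ(c,.021,fz,(0,200,0)); circ(c,.014,fz-.033,(255,0,255)); circ(c,.009,fz-.084,(0,0,255)); 
wl=np.array([float(sys.argv[4]),float(sys.argv[5])]); circ(wl,.015,.1147,(255,128,0)); circ(wl,.028,.1147,(255,128,0)); circ(wl,.018,.1147,(0,255,255))
print(c,th); cv2.imwrite(f"pics/{sys.argv[6]}.png",big)
E
python3 ov.py w8 0 0 .5125 -.3318 ov8; sed -i 's/abs(P\[...,2\]-.115)<.004/abs(P[...,2]-.115)<.003/' hub.py; python3 hub.py w8
```

```text
7.55 [ 0.483  0.357 -0.015  1.697  0.005  1.089 -1.485] [ 0.5128 -0.331   0.2483] [-4.00e-04  9.82e-01 -1.89e-01 -2.00e-04] [ 0.57  0.08 -0.51] [-0.006 -0.005 -0.007  0.004  0.002 -0.004  0.002]
[ 0.51279657 -0.331038  ] -0.3802825321820224
hub z 0.11466398432528072 1822
circle [ 0.51282563 -0.33203463] 0.023737966483391323 272 0.004977136053439883
254 184
```

View pics/ov8.png

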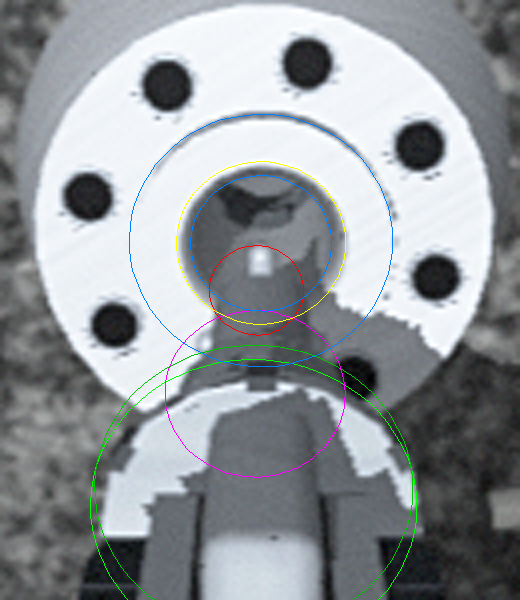

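```bash
python3 ov.py w8 -3 0 .5128 -.3321 ov8b
python3 - <<'E'
import cv2;a=cv2.imread("pics/ov8b.png");cv2.imwrite("pics/ov8c.png",cv2.resize(a[150:450,80:440],None,fx=1.6,fy=1.6))
E
```

```text
[ 0.51001089 -0.32992445] -0.3802825321820224
```

View pics/ov8c.png

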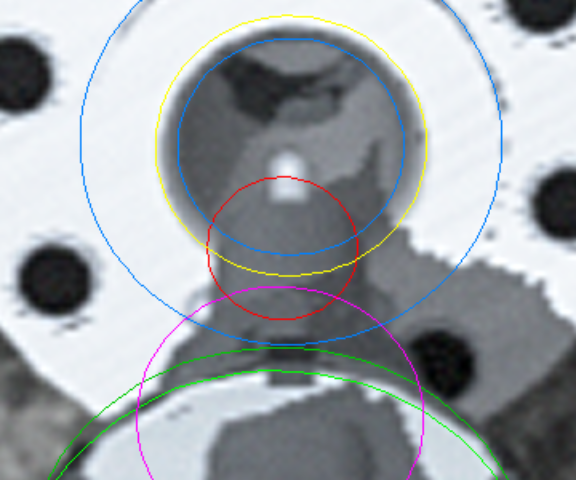

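Run:
```python
from h import *
z=np.load("pics/w8.npz"); e=z['eef_pos']; q=z['tool_rot']; th=2*np.arctan2(q[2],q[1])
tx=np.array([np.cos(th),np.sin(th)]); ty=np.array([np.sin(th),-np.cos(th)])
f=lambda p: (np.array(p)/1.6+[80,150])/4+[190,120]-.375
fz=e[2]-.0188
for name,p,zz,r in [("flange top front",(285,375),fz+.005,.021),("flange bot front",(285,353),fz,.021),("lug end",(287,175),fz-.078,.014)]:
    X=onplane("wrist",f(p),zz,z)[0][:2]-e[:2]; print(name,"tool x %.1f y %.1f mm"%((X@tx-r)*1000,X@ty*1000))
P=cloud("wrist",z['d'],z)
# in-hand bar top points
m=(P[...,2]>fz+.046)&(P[...,2]<fz+.054)&(np.hypot(P[...,0]-e[0],P[...,1]-e[1])<.03)
Q=(P[m][:,:2]-e[:2]); print(m.sum(),np.percentile(Q@tx*1000,[1,50,99]),np.percentile(Q@ty*1000,[1,50,99]))
m=(abs(P[...,2]-.1147)<.0025)&(np.hypot(P[...,0]-.513,P[...,1]+.332)<.031)
```

```text
flange top front tool x -3.3 y 0.6 mm
flange bot front tool x -3.5 y 0.6 mm
lug end tool x -5.8 y 0.5 mm
3632 [-23.31370867   5.09317234  20.2475627 ] [-16.32300081   1.06687301  18.6582907 ]
```

Call:
{"op": "move_arm", "data": {"increments": "0 2 -1 -5 0 0 0;0 1 -1 -5 0 0 0;0 0 0 -5 0 0 0;0 0 0 -5 0 0 0;0 0 0 -5 0 0 0;0 0 0 0 0 0 0;0 0 0 0 0 0 0;0 0 0 0 0 0 0"}}

```text
t: 8.6
eef_pos: [0.5159, -0.3342, 0.2235]
tool_rot: [0.0, 0.982, -0.189, 0.0]
contact_force: [-0.6, 0.4, -0.2]
gripper_width: 0.132
```

```bash
python3 snap.py w9;python3 ov.py w9 -3 0 .5128 -.3321 ov9
```

```text
8.6 [ 0.485  0.385 -0.015  1.714  0.007  1.041 -1.484] [ 0.5159 -0.3342  0.2235] [ 1.000e-04  9.819e-01 -1.895e-01  2.000e-04] [-0.59  0.36 -0.23] [ 0.    -0.001 -0.001  0.002 -0.001 -0.001 -0.001]
[ 0.51306659 -0.33306103] -0.38122679635582035
```

View pics/ov9.png

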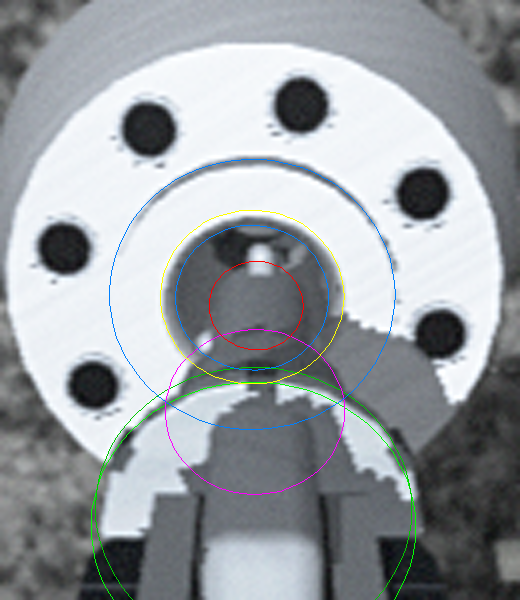

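Run:
```python
from h import *
z=np.load("pics/w9.npz"); im=z['im']
cv2.imwrite("pics/z9.png",cv2.resize(im[170:225,225:285,::-1],None,fx=10,fy=10,interpolation=cv2.INTER_CUBIC))
e=z['eef_pos']; q=z['tool_rot']; th=2*np.arctan2(q[2],q[1]); tx=np.array([np.cos(th),np.sin(th)]); ty=np.array([np.sin(th),-np.cos(th)])
P=cloud("wrist",z['d'],z); fz=e[2]-.0188
for v in range(176,204,2): 
    X=P[v,254]; print(v,X.round(4), ((X[:2]-[.5128,-.3321])@tx*1000).round(1), im[v,254])
print(fz)
```

```text
176 [ 0.499  -0.3274  0.0104] -14.5 [111 115 119]
178 [ 0.4976 -0.3268  0.0128] -16.1 [104 107 110]
180 [ 0.5018 -0.3286  0.0361] -11.5 [58 60 65]
182 [ 0.5259 -0.3385  0.1293] 14.6 [202 210 222]
184 [ 0.5247 -0.338   0.1302] 13.3 [238 243 249]
186 [ 0.5232 -0.3374  0.1297] 11.6 [208 219 228]
188 [ 0.5216 -0.3368  0.1292] 9.9 [160 171 180]
190 [ 0.5216 -0.3368  0.134 ] 10.0 [110 114 117]
192 [ 0.5216 -0.3368  0.1384] 9.9 [108 114 116]
194 [ 0.5216 -0.3368  0.1429] 9.9 [111 116 123]
196 [ 0.522  -0.337   0.1483] 10.3 [111 113 120]
198 [ 0.5219 -0.337   0.1522] 10.3 [102 109 115]
200 [ 0.5218 -0.3369  0.1558] 10.2 [113 117 121]
202 [ 0.5218 -0.3369  0.1595] 10.1 [72 76 78]
0.20473330418082078
```

View pics/z9.png

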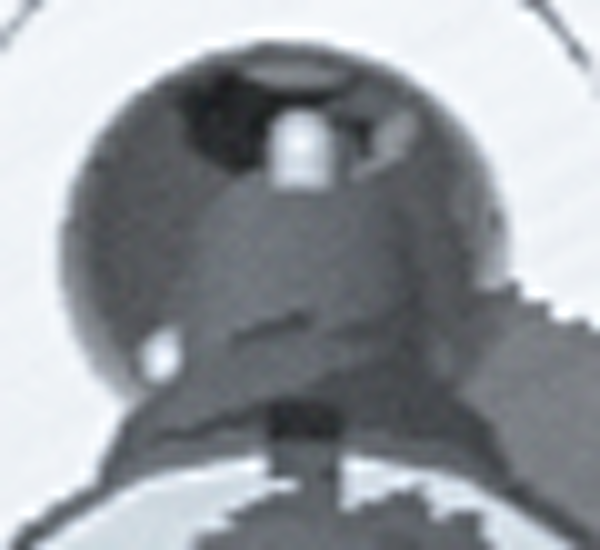

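Call:
{"op": "move_arm", "data": {"increments": "0 -0.5 1.3 0 0 0 0;0 0 0 -3 0 0 0;0 0 0 -4 0 0 0;0 0 0 -4 0 0 0;0 0 0 -4 0 0 0;0 0 0 -4 0 0 0;0 0 0 -4 0 0 0;0 0 0 0 0 0 0"}}

```text
t: 9.65
eef_pos: [0.515, -0.3327, 0.1999]
tool_rot: [-0.0, 0.982, -0.189, -0.0]
contact_force: [-0.9, -0.4, -0.4]
gripper_width: 0.132
```

```bash
python3 snap.py w10;python3 ov.py w10 -2 0 .5128 -.3321 ov10;  python3 - <<'E'
from h import *
z=np.load("pics/w10.npz"); im=z['im']
e=z['eef_pos']; q=z['tool_rot']; th=2*np.arctan2(q[2],q[1]); tx=np.array([np.cos(th),np.sin(th)]); ty=np.array([np.sin(th),-np.cos(th)])
P=cloud("wrist",z['d'],z); fz=e[2]-.0188
for v in range(190,226,3): 
    X=P[v,254]; print(v,X.round(4), ((X[:2]-[.5128,-.3321])@tx*1000).round(1),((X[:2]-[.5128,-.3321])@ty*1000).round(1))
print(fz,bot.get_obs()['torque'])
E
```

```text
9.65 [ 0.485  0.407 -0.017  1.741  0.008  0.995 -1.487] [ 0.515  -0.3327  0.1999] [-1.000e-04  9.819e-01 -1.895e-01 -3.000e-04] [-0.91 -0.41 -0.45] [ 0.    -0.006  0.001 -0.009  0.     0.005  0.   ]
[ 0.51315579 -0.33195316] -0.3812146985438265
190 [ 0.5206 -0.3352  0.1101] 8.4 0.0
193 [ 0.5206 -0.3353  0.1168] 8.4 0.0
196 [ 0.5206 -0.3353  0.1233] 8.4 0.1
199 [ 0.5205 -0.3352  0.1289] 8.3 0.1
202 [ 0.5202 -0.3352  0.134 ] 8.0 0.1
205 [ 0.5255 -0.3374  0.1547] 13.7 0.2
208 [ 0.5252 -0.3373  0.1588] 13.4 0.2
211 [ 0.5322 -0.3401  0.1824] 21.0 0.2
214 [ 0.5321 -0.3401  0.1863] 20.9 0.3
217 [ 0.5303 -0.3394  0.1854] 19.0 0.3
220 [ 0.5289 -0.3388  0.1857] 17.5 0.3
223 [ 0.5333 -0.3406  0.2001] 22.2 0.3
0.1810930023971827 [-0.0510354  -0.01314383 -0.00049428]
```

View pics/ov10.png

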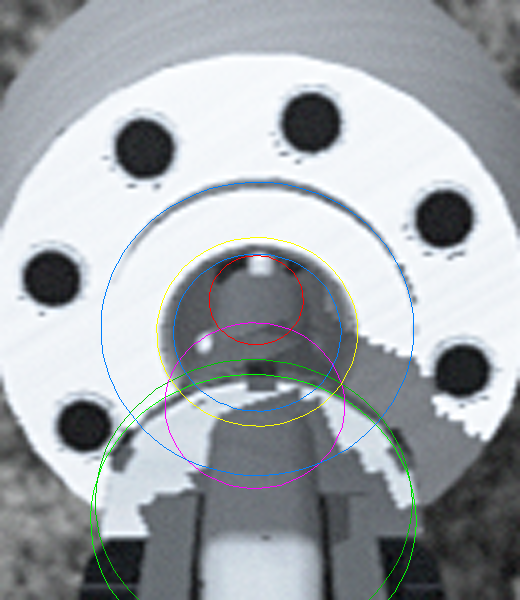

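Call:
{"op": "move_arm", "data": {"increments": "0 0.3 -0.1 -6 0 0 0;0 0 0 -6 0 0 0;0 0 0 -6 0 0 0;0 0 0 -6 0 0 0;0 0 0 -5 0 0 0;0 0 0 -4 0 0 0;0 0 0 -3 0 0 0;0 0 0 0 0 0 0"}}

```text
t: 10.7
eef_pos: [0.5154, -0.3329, 0.1641]
tool_rot: [-0.0, 0.982, -0.189, -0.0]
contact_force: [-0.3, -0.5, -1.6]
gripper_width: 0.137
```

Run:
```python
from h import *
o=bot.get_obs(); print(o['eef_pos'],o['contact_force'],o['torque'],o['q'])
```

```text
[ 0.51541064 -0.332864    0.16411614] [-0.33154901 -0.48118923 -1.5570904 ] [-0.02070005 -0.03427395  0.02452912] [ 0.4856344   0.44581112 -0.01826555  1.77129654  0.00990599  0.92486937
 -1.48884478]
```

Call:
{"op": "move_arm", "data": {"increments": "0 0 0 -3 0 0 0;0 0 0 -3 0 0 0;0 0 0 -3 0 0 0;0 0 0 -3 0 0 0;0 0 0 -2 0 0 0;0 0 0 -1 0 0 0;0 0 0 0 0 0 0;0 0 0 0 0 0 0"}}

```text
t: 11.7
eef_pos: [0.5155, -0.3329, 0.1494]
tool_rot: [0.0, 0.982, -0.189, 0.0]
contact_force: [-0.3, -0.6, -1.0]
gripper_width: 0.13
```

```bash
cat > st.py <<'E'
from h import *
o=bot.get_obs(); q=o['tool_rot']; print(o['t'],o['eef_pos'].round(4),'F',o['contact_force'].round(2),'T',o['torque'].round(3),'yaw',round(2*np.arctan2(q[2],q[1]),4),'q7',o['q'][6].round(3),"gap mm",((o['eef_pos'][2]-.0188-.1147)*1000).round(2))
E
python3 st.py
```

```text
11.7 [ 0.5155 -0.3329  0.1494] F [-0.34 -0.57 -0.97] T [ 0.025 -0.005  0.043] yaw -0.3812 q7 -1.49 gap mm 15.87
```

Call:
{"op": "move_arm", "data": {"increments": "0 0 0 -1 0 0 0;0 0 0 -1 0 0 0;0 0 0 -1 0 0 0;0 0 0 -1 0 0 0;0 0 0 -1 0 0 0;0 0 0 -1 0 0 0;0 0 0 -1 0 0 0;0 0 0 0 0 0 0"}}

```text
t: 12.7
eef_pos: [0.5154, -0.3328, 0.1421]
tool_rot: [-0.0, 0.982, -0.189, -0.0]
contact_force: [-1.1, 1.1, 0.1]
gripper_width: 0.134
```

```bash
python3 st.py
```

```text
12.7 [ 0.5154 -0.3328  0.1421] F [-1.11  1.1   0.15] T [0.213 0.158 0.011] yaw -0.3812 q7 -1.49 gap mm 8.6
```

Call:
{"op": "move_arm", "data": {"increments": "0 0 0 -1 0 0 0;0 0 0 -1 0 0 0;0 0 0 0 0 0 0;0 0 0 0 0 0 0;0 0 0 0 0 0 0;0 0 0 0 0 0 0;0 0 0 0 0 0 0;0 0 0 0 0 0 0"}}

```text
t: 13.7
eef_pos: [0.5155, -0.3329, 0.1403]
tool_rot: [0.0, 0.982, -0.189, 0.0]
contact_force: [-1.2, 0.7, -0.4]
gripper_width: 0.133
```

```bash
python3 st.py; python3 snap.py w11; python3 -c "
from h import *
z=np.load('pics/w11.npz')
cv2.imwrite('pics/z11.png',cv2.resize(z['im'][160:300,180:330,::-1],None,fx=4,fy=4,interpolation=cv2.INTER_CUBIC))"
```

```text
13.7 [ 0.5155 -0.3329  0.1403] F [-1.19  0.66 -0.44] T [ 0.284  0.247 -0.061] yaw -0.3812 q7 -1.49 gap mm 6.82
13.7 [ 0.486  0.474 -0.019  1.789  0.011  0.878 -1.49 ] [ 0.5155 -0.3329  0.1403] [ 0.      0.9819 -0.1894  0.    ] [-1.19  0.66 -0.44] [-0.    -0.001  0.     0.     0.001  0.001  0.   ]
```

View pics/z11.png

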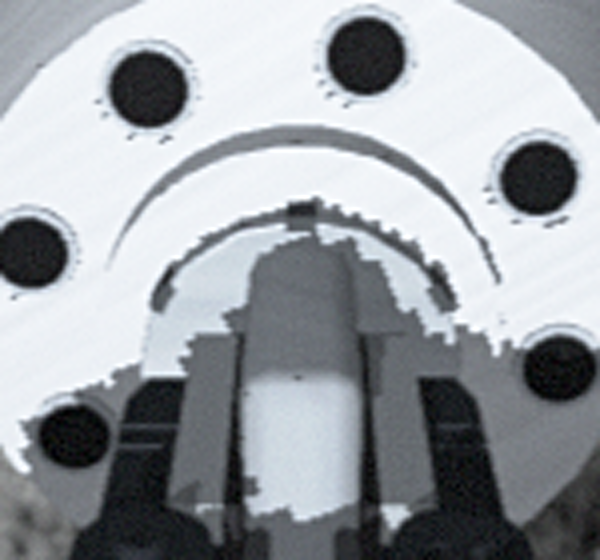

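```bash
cat > gap.py <<'E'
from h import *
import sys
z=np.load(f"pics/{sys.argv[1]}.npz"); P=cloud("wrist",z['d'],z); e=z['eef_pos']
r=np.hypot(P[...,0]-.5128,P[...,1]+.3321)
hub=P[...,2][(r>.022)&(r<.027)&(abs(P[...,2]-.1147)<.002)]
fl=P[...,2][(r<.0205)&(r>.013)&(P[...,2]>.1165)&(P[...,2]<.137)]
h,b=np.histogram(fl,bins=np.arange(.116,.137,.001)); print("hub",np.median(hub),len(hub)); print([(round(x*1000),int(n)) for x,n in zip(b,h)])
k=b[np.argmax(h)]; f=fl[abs(fl-k-.0005)<.0015]; print("flange top",np.median(f),"gap",(np.median(f)-.005-np.median(hub))*1000,"TCP-flange",(e[2]-np.median(f)+.005)*1000)
# flange front column
X=P[(r<.024)&(P[...,2]>.1165)&(P[...,2]<.137)&(r>.013)]
E
python3 gap.py w11; python3 gap.py w10
```

```text
hub 0.11481017503169823 1510
[(116, 0), (117, 0), (118, 0), (119, 0), (120, 3), (121, 7), (122, 7), (123, 8), (124, 26), (125, 334), (126, 690), (127, 113), (128, 1), (129, 0), (130, 0), (131, 0), (132, 0), (133, 0), (134, 0), (135, 0), (136, 0)]
flange top 0.12630716367752604 gap 6.496988645827803 TCP-flange 19.008847871188834
hub 0.11483562310882316 1030
[(116, 0), (117, 0), (118, 0), (119, 0), (120, 0), (121, 0), (122, 0), (123, 0), (124, 0), (125, 0), (126, 0), (127, 0), (128, 0), (129, 0), (130, 0), (131, 0), (132, 0), (133, 0), (134, 0), (135, 0), (136, 0)]
flange top nan gap nan TCP-flange nan
  return _methods._mean(a, axis=axis, dtype=dtype,
  ret = ret.dtype.type(ret / rcount)
```

Call:
{"op": "move_arm", "data": {"increments": "0 0 0 -1 0 0 0;0 0 0 -1 0 0 0;0 0 0 -0.5 0 0 0;0 0 0 0 0 0 0;0 0 0 0 0 0 0;0 0 0 0 0 0 0;0 0 0 0 0 0 0;0 0 0 0 0 0 0"}}

```text
t: 14.75
eef_pos: [0.5155, -0.3329, 0.1378]
tool_rot: [0.0, 0.982, -0.189, 0.0]
contact_force: [-0.7, 0.3, 0.1]
gripper_width: 0.131
```

```bash
python3 st.py
```

```text
14.75 [ 0.5155 -0.3329  0.1378] F [-0.72  0.33  0.07] T [ 0.288  0.262 -0.003] yaw -0.3812 q7 -1.49 gap mm 4.33
```

Call:
{"op": "move_arm", "data": {"increments": "0 0 0 -1 0 0 0;0 0 0 -1 0 0 0;0 0 0 0 0 0 0;0 0 0 0 0 0 0;0 0 0 0 0 0 0;0 0 0 0 0 0 0;0 0 0 0 0 0 0;0 0 0 0 0 0 0"}}

```text
t: 15.75
eef_pos: [0.5155, -0.3329, 0.1358]
tool_rot: [0.0, 0.982, -0.189, 0.0]
contact_force: [-0.4, 1.0, 1.6]
gripper_width: 0.133
```

```bash
python3 st.py;  python3 snap.py w12; python3 gap.py w12
```

```text
15.75 [ 0.5155 -0.3329  0.1358] F [-0.39  0.96  1.59] T [ 0.38   0.337 -0.025] yaw -0.3813 q7 -1.49 gap mm 2.33
15.75 [ 0.486  0.479 -0.019  1.793  0.012  0.87  -1.49 ] [ 0.5155 -0.3329  0.1358] [ 0.000e+00  9.819e-01 -1.895e-01  1.000e-04] [-0.39  0.96  1.59] [-0.002  0.002 -0.001  0.001  0.002  0.     0.001]
hub 0.11480394359559892 1539
[(116, 1), (117, 8), (118, 9), (119, 9), (120, 125), (121, 643), (122, 376), (123, 12), (124, 0), (125, 0), (126, 0), (127, 0), (128, 0), (129, 0), (130, 0), (131, 0), (132, 0), (133, 0), (134, 0), (135, 0), (136, 1)]
flange top 0.12173056816385369 gap 1.9266245682547645 TCP-flange 19.097705121119994
```

Call:
{"op": "move_arm", "data": {"increments": "0 -0.4 0.5 0 0 0 0;0 0 0 0 0 0 -0.06;0 0 0 0 0 0 -0.06;0 0 0 0 0 0 -0.06;0 0 0 0 0 0 -0.06;0 0 0 0 0 0 -0.06;0 0 0 0 0 0 0;0 0 0 0 0 0 0"}}

```text
t: 16.8
eef_pos: [0.5152, -0.3327, 0.1359]
tool_rot: [0.0, 0.943, -0.334, 0.0]
contact_force: [-1.1, 0.3, 2.0]
gripper_width: 0.135
```

```bash
python3 st.py
```

```text
16.8 [ 0.5152 -0.3327  0.1359] F [-1.14  0.32  2.01] T [ 0.047  0.156 -0.007] yaw -0.6802 q7 -1.753 gap mm 2.4
```

Call:
{"op": "move_arm", "data": {"increments": "0 -0.3 -0.5 0 0 0 0;0 -0.1 -0.1 0 0 0 -0.06;0 -0.1 -0.1 0 0 0 -0.06;0 -0.1 -0.1 0 0 0 -0.06;0 -0.1 -0.1 0 0 0 -0.06;0 -0.1 -0.1 0 0 0 -0.06;0 0 0 0 0 0 0;0 0 0 0 0 0 0"}}

```text
t: 17.8
eef_pos: [0.5144, -0.3335, 0.1358]
tool_rot: [0.0, 0.882, -0.471, 0.0]
contact_force: [0.3, -0.5, 0.3]
gripper_width: 0.134
```

```bash
python3 st.py
```

```text
17.8 [ 0.5144 -0.3335  0.1358] F [ 0.26 -0.53  0.27] T [ 0.041  0.056 -0.002] yaw -0.9799 q7 -2.012 gap mm 2.25
```

Call:
{"op": "move_arm", "data": {"increments": "0 -0.1 -0.1 -0.3 0 0 -0.06;0 -0.1 -0.1 -0.3 0 0 -0.06;0 -0.1 -0.1 -0.4 0 0 -0.06;0 -0.1 -0.1 -0.4 0 0 -0.06;0 -0.1 -0.1 -0.4 0 0 -0.06;0 0 0 0 0 0 0;0 0 0 0 0 0 0;0 0 0 0 0 0 0"}}

```text
t: 18.8
eef_pos: [0.5137, -0.334, 0.134]
tool_rot: [0.0, 0.802, -0.597, -0.0]
contact_force: [-0.8, -0.4, 1.6]
gripper_width: 0.134
```

```bash
python3 st.py; python3 snap.py w13; python3 gap.py w13
```

```text
18.8 [ 0.5137 -0.334   0.134 ] F [-0.81 -0.35  1.63] T [ 0.071  0.128 -0.006] yaw -1.2805 q7 -2.272 gap mm 0.5
18.8 [ 0.328  0.485  0.195  1.808 -0.119  0.86  -2.272] [ 0.5137 -0.334   0.134 ] [ 0.      0.8019 -0.5974 -0.    ] [-0.81 -0.35  1.63] [ 0.001  0.001  0.002 -0.    -0.001  0.    -0.005]
hub 0.11479012222785054 1536
[(116, 2), (117, 8), (118, 61), (119, 550), (120, 515), (121, 62), (122, 0), (123, 0), (124, 0), (125, 0), (126, 0), (127, 0), (128, 0), (129, 0), (130, 0), (131, 0), (132, 0), (133, 0), (134, 1), (135, 1), (136, 21)]
flange top 0.11995337189297568 gap 0.16324966512513972 TCP-flange 19.044354960709118
```

View pics/w13.png

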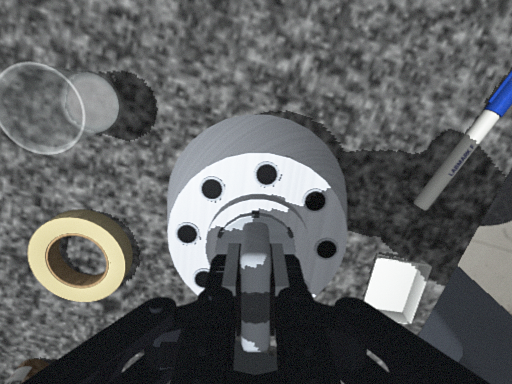

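Call:
{"op": "move_arm", "data": {"increments": "0 -0.1 0 -0.1 0 0 -0.04;0 -0.1 0 -0.1 0 0 -0.04;0 -0.1 0 0 0 0 -0.04;0 -0.1 0 0 0 0 -0.04;0 -0.1 0 0 0 0 -0.04;0 -0.1 0 0 0 0 -0.04;0 0 0 0 0 0 0;0 0 0 0 0 0 0"}}

```text
t: 19.85
eef_pos: [0.5131, -0.3339, 0.1337]
tool_rot: [0.0, 0.724, -0.689, -0.0]
contact_force: [-1.0, 1.1, 0.3]
gripper_width: 0.131
```

```bash
python3 st.py; python3 snap.py w14; python3 gap.py w14
```

```text
19.85 [ 0.5131 -0.3339  0.1337] F [-0.97  1.06  0.34] T [ 0.096  0.262 -0.045] yaw -1.521 q7 -2.48 gap mm 0.22
19.85 [ 0.284  0.489  0.254  1.813 -0.156  0.86  -2.48 ] [ 0.5131 -0.3339  0.1337] [ 1.000e-04  7.245e-01 -6.893e-01 -1.000e-04] [-0.97  1.06  0.34] [ 0.002 -0.    -0.    -0.001 -0.001 -0.001 -0.001]
hub 0.11484249271005861 1549
[(116, 7), (117, 19), (118, 163), (119, 661), (120, 359), (121, 13), (122, 0), (123, 0), (124, 0), (125, 0), (126, 0), (127, 0), (128, 0), (129, 0), (130, 0), (131, 0), (132, 0), (133, 0), (134, 0), (135, 6), (136, 17)]
flange top 0.11968472858834348 gap -0.15776412171514265 TCP-flange 19.035828554490177
```

Call:
{"op": "move_arm", "data": {"increments": "0 -0.2 0.1 0 0 0 -0.04;0 -0.1 0 0 0 0 -0.04;0 -0.1 0 0 0 0 -0.04;0 -0.1 0 0 0 0 -0.04;0 -0.1 0 0 0 0 -0.04;0 0 0 0 0 0 0;0 0 0 0 0 0 0;0 0 0 0 0 0 0"}}

```text
t: 20.9
eef_pos: [0.5125, -0.3338, 0.1337]
tool_rot: [-0.0, -0.652, 0.758, 0.0]
contact_force: [-0.2, 0.5, -1.3]
gripper_width: 0.133
```

```bash
python3 st.py
```

```text
20.9 [ 0.5125 -0.3338  0.1337] F [-0.23  0.55 -1.28] T [-0.043  0.207 -0.002] yaw 4.5621 q7 -2.652 gap mm 0.23
```

Call:
{"op": "move_arm", "data": {"increments": "0 -0.1 0 -0.2 0 0 -0.03;0 -0.1 0 -0.2 0 0 -0.03;0 0 0 0 0 0 -0.03;0 0 0 0 0 0 -0.03;0 0 0 0 0 0 0;0 0 0 0 0 0 0;0 0 0 0 0 0 0;0 0 0 0 0 0 0"}}

```text
t: 21.9
eef_pos: [0.5122, -0.3339, 0.1337]
tool_rot: [-0.0, -0.605, 0.796, 0.0]
contact_force: [-2.8, 0.4, 6.2]
gripper_width: 0.136
```

```bash
python3 st.py; python3 snap.py w15; python3 gap.py w15
```

```text
21.9 [ 0.5122 -0.3339  0.1337] F [-2.79  0.37  6.2 ] T [0.234 0.893 0.172] yaw 4.4409 q7 -2.755 gap mm 0.25
21.9 [ 0.226  0.496  0.334  1.819 -0.207  0.862 -2.755] [ 0.5122 -0.3339  0.1337] [-1.000e-04 -6.049e-01  7.963e-01  1.000e-04] [-2.79  0.37  6.2 ] [-0.001 -0.001  0.    -0.001 -0.001 -0.    -0.001]
hub 0.11482875594785835 1531
[(116, 3), (117, 14), (118, 100), (119, 674), (120, 401), (121, 13), (122, 0), (123, 0), (124, 0), (125, 0), (126, 0), (127, 0), (128, 0), (129, 0), (130, 0), (131, 0), (132, 0), (133, 0), (134, 1), (135, 6), (136, 15)]
flange top 0.1197647591555035 gap -0.063996792354859 TCP-flange 18.984378464155707
```

Call:
{"op": "move_arm", "data": {"increments": "0 -0.3 0 0.2 0 0 0;0 0 0 0.2 0 0 0;0 0 0 0 0 0 0;0.5 0 0 0 0 0 0;0.5 0 0 0 0 0 0;0.5 0 0 0 0 0 0;0.5 0 0 0 0 0 0;0.5 0 0 0 0 0 0"}}

```text
t: 22.95
eef_pos: [0.5121, -0.3338, 0.1338]
tool_rot: [0.0, -0.605, 0.796, -0.0]
contact_force: [-0.8, 0.3, 1.1]
gripper_width: 0.503
```

```bash
python3 st.py; python3 snap.py w16; python3 gap.py w16
```

```text
22.95 [ 0.5121 -0.3338  0.1338] F [-0.85  0.34  1.09] T [ 0.034 -0.019 -0.013] yaw 4.442 q7 -2.754 gap mm 0.29
22.95 [ 0.226  0.495  0.334  1.819 -0.207  0.861 -2.754] [ 0.5121 -0.3338  0.1338] [ 0.     -0.6053  0.796  -0.    ] [-0.85  0.34  1.09] [ 0.001  0.     0.    -0.002  0.001  0.001  0.   ]
hub 0.11484076560415427 1916
[(116, 1), (117, 3), (118, 198), (119, 1096), (120, 633), (121, 37), (122, 0), (123, 0), (124, 0), (125, 0), (126, 0), (127, 0), (128, 0), (129, 0), (130, 0), (131, 0), (132, 0), (133, 0), (134, 0), (135, 0), (136, 0)]
flange top 0.11973868746694205 gap -0.10207813721221926 TCP-flange 19.05087952166684
```

View pics/w16.png

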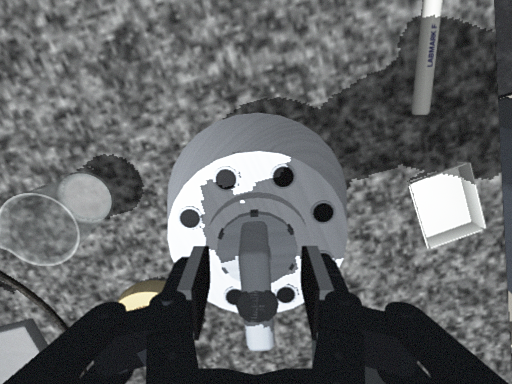

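Released with the flange on the hub. I'll retreat upward and check.

Call:
{"op": "move_arm", "data": {"increments": "0.5 0 0 8 0 0 0;0.5 0 0 15 0 0 0;0.5 0 0 20 0 0 0;0.5 0 0 20 0 0 0;0.5 0 0 20 0 0 0;0.5 0 0 20 0 0 0;0.5 0 0 10 0 0 0;0.5 0 0 0 0 0 0"}}

```text
t: 24.0
eef_pos: [0.5125, -0.3341, 0.2479]
tool_rot: [0.0, -0.605, 0.796, -0.001]
contact_force: [0.0, -0.4, 0.4]
gripper_width: 0.5
```

```bash
python3 st.py; python3 snap.py w17; python3 gap.py w17
python3 - <<'E'
from h import *
z=np.load("pics/w17.npz"); P=cloud("wrist",z['d'],z)
r=np.hypot(P[...,0]-.5128,P[...,1]+.3321)
m=(P[...,2]>.160)&(P[...,2]<.170)&(r<.03); n,l,s,c=cv2.connectedComponentsWithStats(m.astype(np.uint8)); k=1+np.argmax(s[1:,4]); Q=P[l==k]
w,V=np.linalg.eigh(np.cov(Q.T)); A=np.c_[Q[:,:2]-Q[:,:2].mean(0),np.ones(len(Q))]; print("bar top",Q.mean(0),np.linalg.lstsq(A,Q[:,2],rcond=None)[0])
m=(abs(P[...,2]-.1197)<.002)&(r<.024); Q=P[m]; A=np.c_[Q[:,:2]-Q[:,:2].mean(0),np.ones(len(Q))]; print("flange plane",np.linalg.lstsq(A,Q[:,2],rcond=None)[0]); h=cv2.convexHull((Q[:,:2]*1000).astype(np.float32)); print(cv2.minEnclosingCircle(h))
m=(abs(P[...,2]-.1148)<.002)&(r>.0225)&(r<.028); Q=P[m]; A=np.c_[Q[:,:2]-Q[:,:2].mean(0),np.ones(len(Q))]; print("hub plane",np.linalg.lstsq(A,Q[:,2],rcond=None)[0])
E
```

```text
24.0 [ 0.5125 -0.3341  0.2479] F [ 0.04 -0.44  0.36] T [ 0.017 -0.028  0.024] yaw 4.4419 q7 -2.8 gap mm 114.38
24.0 [ 0.191  0.37   0.373  1.717 -0.15   1.081 -2.8  ] [ 0.5125 -0.3341  0.2479] [ 5.000e-04 -6.053e-01  7.960e-01 -8.000e-04] [ 0.04 -0.44  0.36] [ 0.001  0.02  -0.007  0.028 -0.003 -0.01   0.003]
hub 0.11486883651136903 886
[(116, 0), (117, 4), (118, 89), (119, 350), (120, 260), (121, 26), (122, 0), (123, 0), (124, 0), (125, 0), (126, 0), (127, 0), (128, 0), (129, 0), (130, 0), (131, 0), (132, 0), (133, 0), (134, 0), (135, 0), (136, 0)]
flange top 0.11978369909377157 gap -0.08513741759746951 TCP-flange 133.09896636364303
bar top [ 0.51187772 -0.33409647  0.16437243] [0.00362735 0.01383758 0.16437243]
flange plane [0.00104803 0.00440538 0.11976013]
((512.075439453125, -332.40625), 21.45172119140625)
hub plane [-8.28018672e-04 -9.26451947e-05  1.14854885e-01]
```

View pics/w17.png

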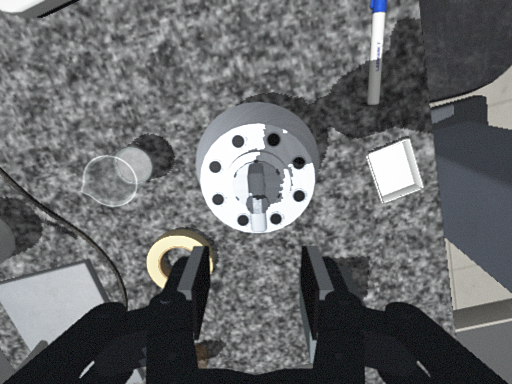

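```bash
python3 -c "
from station import bot
print(bot.hand_in())"
```

```text
the job is handed in; nothing more can be done
None
```

I moved the screw from the stand into the rotor well and screwed it home. I then let go and handed the job in at about 24 s of the 72 s allowed.

- **Finding the gaps:** I never turned the screw anticlockwise. Its lugs happened to be lined up with the gaps, and it went past the nut's face without the expected spring force. It met resistance with the flange about 2 mm above the hub, about 2.5 N net. That fits the lugs sitting on the floor of the gaps with the nut pushed down about 2 mm.
- **Screwing in:** I turned it clockwise about 1.46 rad in total. I shifted the tool as it turned because the screw sat about 2.6 mm off the tool centre in the grip. At the end the flange was firm on the hub, with 6 N vertical and 0.17 N m. That was the highest force I read at any stop, far below 60 N, but I only read it at the end of each move.
- **Last checks with the wrist camera, gripper about 11 cm up and clear:**
  - The flange is about 0.1 mm from the hub top by depth, and centred within about 1 mm of the well.
  - The flange's tilt is about 0.005 rad. The bar top gave 0.014 rad, but over a noisier patch. Both are under the 0.04 limit.
  - The beaker, tape, weighing boat and pen look undisturbed in the last picture. The Petri dish and dropper bottle are out of that view or hidden, so I did not recheck them, but the arm read no contact near them.

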